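# Shut the sharps container until its catch clicks

### The arm

A 6-joint arm with a two-finger parallel gripper is mounted at the origin on the work surface. World frame = base frame: x ahead of the robot, y to its left, z up, the work surface at z = 0. Lengths are in m, angles in degrees, forces in N, time in s.
With the tool pointing down it reaches from about 0.35 to 0.875 m from the base axis. Payload 4.2 kg.
Tool frame: the origin (TCP) lies on the front face of the gripper's body, between the roots of the fingers; the fingertips stand 70 mm ahead of it and the grasp point (between the pads) lies 51 mm ahead of it; z points along the fingers, y is the line along which they close (so a half turn about z gives the same grasp; the last joint's range is limited). The gripper opens to 87 mm and grips with 3 to 60 N. Pads are 19 mm wide; open, the fingers measure 117 mm over their backs; the gripper's body (75 mm by 190 mm) begins 51 mm behind the grasp point.
Start: joints at [-60.642, 22.042, 0.453, 0, -68.411, -14.817], TCP at [0.157, -0.605, 0.292] pointing down, gripper open.
Joint ranges: [-179.83, 179.83], [-69.29, 118.12], [-61.27, 80.66], [-181.25, 117.63], [-171.15, -9.14], [-177.46, 177.46]. Speed limits (degrees/s): [159.86, 159.86, 180, 180, 180, 180].

### API

Orientations are given as a 3x3 rotation matrix whose columns are the frame's x, y, z axes.
In Python, from station import r gives the robot as it stands.
- The arm moves only by the shell command python3 -m pendant 'ROWS' [OPENING]. ROWS is JSON, a list of rows, each a list of 2 entries, a list of its own where there are three numbers: the shift along the tool's x, y, z in mm, then the turn, a rotation vector about the tool's x, y, z in rad. A call has 1 to 10 rows; each row is the pose to reach, as a shift and turn from the pose commanded when the call began, along the tool's axes at that moment; what a row does not reach only later rows make up. A row lasts 1/10 s, in which the tool goes at most 50 mm and 8.59 degrees, less where a joint would pass 70% of its speed; a pose out of reach is approached as far as the arm can. A call with a gripper value outside its range is refused whole. OPENING is the opening, from 0 (shut) to 1 (fully open), set as the call begins (- or left out, the last holds). The fingers move at their own pace and stop on an object; the grip force is fixed at half the most. Time passes only in rows, so rows that repeat a pose let the fingers close. It gives the time, the measured TCP pose, the force, the opening and the grip force at its end, in the units of the state.
- r.sense(): the state, without advancing time (a new reading comes with each control period).
- r.capture(name): name is "scene" or "top"; returns a dict with "frame" (384x512x3 uint8, red, green, blue), "vertical_fov" (degrees; the focal length in pixels is half the picture's height over the tangent of half this angle, whatever the lens; pixels are square), "cx", "cy" (the principal point, pixels), "distortion" ([k1, k2, p1, p2, k3] as OpenCV has them; the pictures are not rectified), "rvec" (rotation vector, rad) and "tvec" (3), from world to camera coordinates, as OpenCV has them. Camera axes: x right, y down, z forward; pixel columns grow to the right and rows downward; lengths in m; the calibration is good to about 2 mm. A picture is of the moment at which its call begins. There is no depth.
- r.finish_job(): hands the job in; it is judged then, once.
The state is a dict: "time_s": time; "joints": joint angles; "joint_velocities": joint speeds; "effort": joint torques, N m; "tcp_pos": TCP position; "ee_rot": TCP orientation; "wrist_force": force on the tool from outside, world axes, zero at the start; "moment": the same for the moment, N m; "gripper_width": opening from 0.0 (shut) to 1.0 (fully open); "gripper_force": force on a finger pad.
Only numpy, scipy, OpenCV 4.12 (cv2) and the standard library are available. Lean on these libraries where they do the work, as an engineer would, in place of code of your own. Each camera call takes 0.05 s, during which the arm holds its last target. There are 200 camera calls.

### The job

The vaccination round is over: shut the sharps container. Swing its open pink flap over the mouth and press it down until the catch snaps over its lip and keeps it shut by itself. Leave everything else on the counter standing where it is.

Things in the scene. Friction and masses are not known exactly. Their poses are not given: they have to be found in the camera images.
- sharps: the sharps container, held in a steel bracket that is screwed to the counter, so it cannot shift: red base 164 x 138 mm, pink collar, translucent tapered hood, a mouth of 80 (x) x 76 (y) mm in its top 213 mm above the counter. Origin: centre of its underside, on the counter. Its +x axis points horizontally from the flap's hinge side to the catch side, y runs along the hinge, z up. The hinge is on the side that more or less faces the robot
- flap_hinge (a point): middle of the flap's hinge axis, fixed on the container 50 mm to -x of its centre and 215 mm above the counter; axes as the container's; the hinge axis is its y
- flap (a joint): angle of the pink flap in rad: 0 = lying flat and shut on the mouth, 1.57 = upright, about 1.7 to 2.1 at the start (open, leaning back past upright, away from the mouth). The flap is a plate 84 mm wide and 4 mm thick that reaches 98 mm from the hinge, with a 34 mm wide tab to 109 mm. Its hinge is sprung open: about 1.5 N at the pad holds it nearly shut, and let go unlatched it swings back up to about 1.9. Latched it reads about 0.015
- flap_pad (a point): the ribbed thumb pad on the flap's outer face (the face that is on top when shut), in the middle of the width, 75 mm from the hinge: press here. Moves with the flap. Its x axis points from the hinge to the tab, its z axis out of the outer face. About 10 to 13 N straight down here, when the flap is nearly shut, makes the catch give way and snap; fully shut the pad lies 217 mm above the counter, 25 mm to +x of the container's centre, and the flap then stops hard
- flap_tip (a point): end of the flap's tab with its rounded lip, 109 mm from the hinge, in the middle of the width; moves with the flap
- catch (a joint): angle of the catch in rad: 0 = at home (pressed there by its spring), about 0.1 while the flap's lip pushes it outwards. Once the lip has passed, it springs back to 0 over the lip and holds the flap. Nothing but the flap's lip need touch it
- catch_nose (a point): top of the nose of the catch, a pink sprung tongue 32 mm wide on the hood's catch side, 64 mm to +x of the container's centre and 235 mm above the counter: 18 mm above the shut flap's top face. Keep the fingers on the hinge side of it
- spray_blue: bystander: blue disinfectant spray bottle, 62 mm diameter, 190 mm tall with its white trigger head, loose, stands beside the container; origin at the centre of its foot
- spray_orange: bystander: orange disinfectant spray bottle, same size, loose, stands on the container's other side; origin at the centre of its foot
- swab_box: bystander: yellow swab box with a white lid, 75 x 95 x 88 mm, loose; origin at the centre of its underside
- tray: bystander: steel injection tray 200 x 150 x 22 mm, loose; origin at the centre of its underside
- vial0: bystander: clear vial, 22 mm diameter, 46 mm tall, standing in the tray; origin at the centre of its foot
- vial1: bystander: amber vial, same size, standing in the tray; origin at the centre of its foot
- syringe: bystander: white capped syringe about 150 mm long lying in the tray; origin under the middle of its length

How it is judged (in metres and radians):
At the end, for the whole second after the job is handed in: the flap lies shut (within 0.05 rad of flat) and at rest, and the catch has sprung back home over its lip (within 0.04 rad), so that it stays shut with nothing touching it (value of joint flap below 0.05 rad and value of joint catch below 0.04 rad and velocity of joint flap below 0.1 rad/s).
It fails at once if a bystander on the counter is moved more than 40 mm or knocked over (distance of any of spray_blue, spray_orange, swab_box, tray, vial0, vial1, syringe from where it was at the start of the episode above 0.04 m or angle between any of spray_blue, spray_orange, swab_box, vial0, vial1's own z axis and vertical above 0.4 rad).
It also fails if it takes over 35 s, if anything falls off the work surface, if the arm or the gripper's body presses on something with over 40 N, if the wrist force passes 120 N, or if a joint passes its speed limit or range.

## Working session

There is one attempt and no reset: what is moved stays moved. The work goes in short steps, Python scripts to look and compute and a shell command to move; the robot and the scene stay as the last step left them, time stands still between calls to the robot, and variables do not carry over. Pictures are saved under pics/ and viewed, at most 10 in all, crops included, and the job is handed in when it is done.

```bash
mkdir -p pics; cat > h.py <<'E'
import numpy as np, cv2, pickle
def K(c):
    f=c["frame"].shape[0]/2/np.tan(np.radians(c["vertical_fov"])/2)
    return np.array([[f,0,c["cx"]],[0,f,c["cy"]],[0,0,1.]])
def ray(c,uv):
    n=cv2.undistortPoints(np.array([[uv]],float),K(c),np.array(c["distortion"],float))[0,0]
    R=cv2.Rodrigues(np.array(c["rvec"],float))[0]; t=np.array(c["tvec"],float).ravel()
    d=R.T@np.array([n[0],n[1],1]); return -R.T@t, d/np.linalg.norm(d)
def tri(c1,u1,c2,u2):
    o1,d1=ray(c1,u1);o2,d2=ray(c2,u2)
    s=np.linalg.lstsq(np.stack([d1,-d2],1),o2-o1,rcond=None)[0]
    a=o1+s[0]*d1;b=o2+s[1]*d2; return (a+b)/2,np.linalg.norm(a-b)
def atz(c,uv,z):
    o,d=ray(c,uv); return o+d*(z-o[2])/d[2]
def proj(c,P):
    return cv2.projectPoints(np.array(P,float).reshape(-1,3),np.array(c["rvec"],float),np.array(c["tvec"],float),K(c),np.array(c["distortion"],float))[0][:,0]
E
python3 - <<'E'
from station import r
import cv2,pickle
d={}
for n in("scene","top"):
    c=r.capture(n);d[n]=c
    cv2.imwrite(f"pics/{n}0.png",cv2.resize(c["frame"][...,::-1],(800,600),interpolation=cv2.INTER_CUBIC))
pickle.dump(d,open("c0.pkl","wb"))
s=r.sense();print(s["tcp_pos"],s["ee_rot"],s["time_s"])
E
```

```text
[ 0.15682327 -0.60458938  0.29125368] [[-9.68023501e-01 -2.50858806e-01 -6.00427586e-04]
 [-2.50859504e-01  9.68021607e-01  1.91751814e-03]
 [ 1.00200566e-04  2.00682559e-03 -9.99997981e-01]] 0.1
```

View pics/scene0.png

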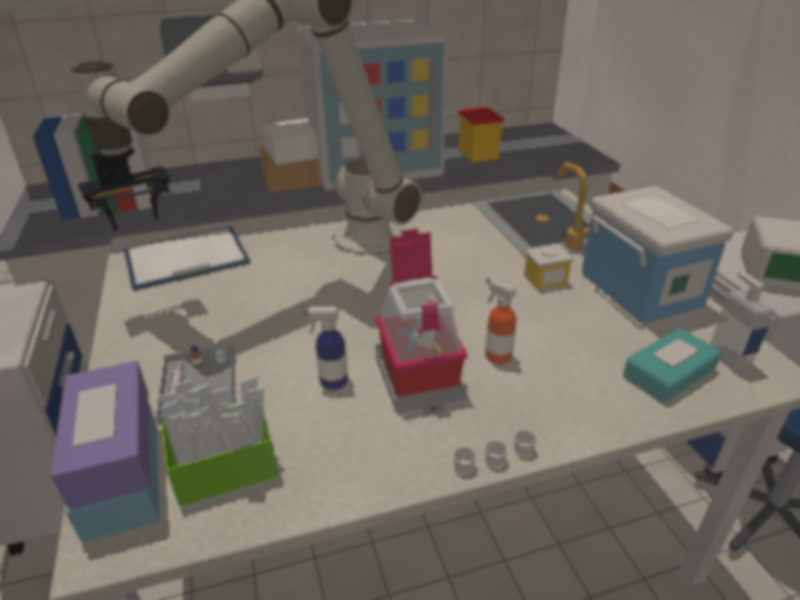

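View pics/top0.png

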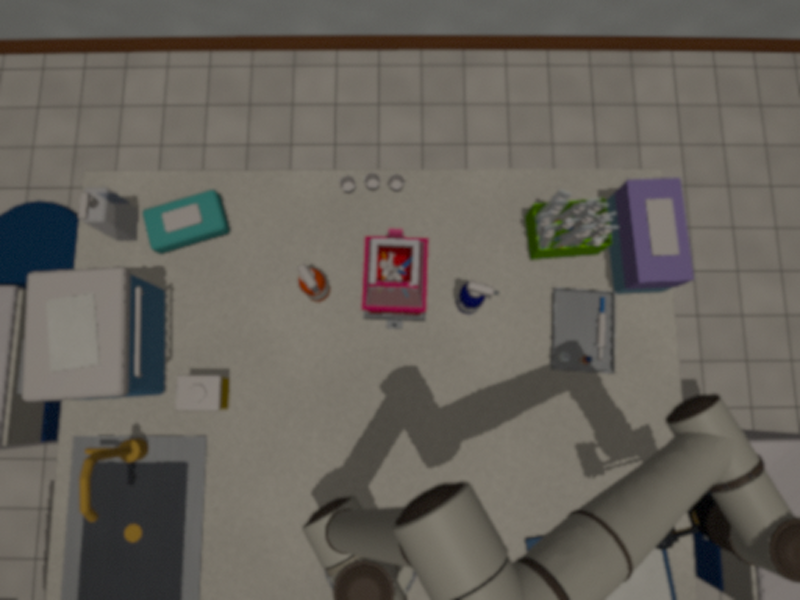

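The scene view shows the flap upright on the robot side at (412,258) and the catch nose at (430,305). In the top view the container is centred near (395,272), with the catch at (396,233) and the flap at (395,297). I'll enlarge both.

```bash
python3 - <<'E'
import pickle,cv2,numpy as np
d=pickle.load(open("c0.pkl","rb"))
a=d["scene"]["frame"][140:265,235:310]; b=d["top"]["frame"][140:215,220:285]
A=cv2.resize(a[...,::-1],None,fx=5,fy=5,interpolation=cv2.INTER_CUBIC)[:600]
B=cv2.resize(b[...,::-1],None,fx=6,fy=6,interpolation=cv2.INTER_CUBIC)
o=np.zeros((600,375+390,3),np.uint8);o[:A.shape[0],:375]=A;o[:B.shape[0],375:]=B
cv2.imwrite("pics/crop.png",o)
E
```

```text
(no output)
```

View pics/crop.png

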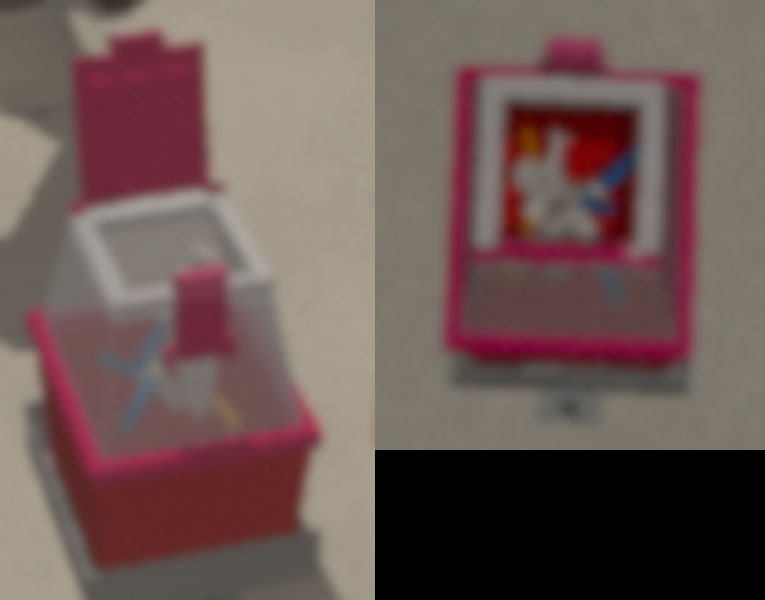

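The crop shows the catch nose top at (200,268) in the scene half and (575,45) in the top half. The hood rim corners are readable in both, and the flap's tab is at (135,35) in the scene half.

```bash
python3 - <<'E'
import pickle,cv2,numpy as np
from h import *
from scipy.optimize import least_squares
d=pickle.load(open("c0.pkl","rb"));S,T=d["scene"],d["top"]
s=lambda x,y:(235+x/5-.4,140+y/5-.4); t=lambda x,y:(220+(x-375)/6-.4,140+y/6-.4)
pairs={"nearR":((268,278),(477,82)),"nearL":((110,305),(663,84)),"nose":((200,268),(575,42)),"farL":((75,212),(660,258)),"farR":((225,193),(475,250))}
for k,(a,b) in pairs.items(): print(k,*tri(S,s(*a),T,t(*b)))
# collar corners, top, on z unknown: centre
m=[t(507,102),t(640,107)]
for u in m: print("mouth catch edge",atz(T,u,.213))
for n,u in [("colTL",(457,70)),("colTR",(700,77)),("colBL",(447,350)),("colBR",(690,358))]: print(n,atz(T,t(*u),.1))
for n,u in [("baseNR",(100,568)),("baseNL",(297,530))]: print(n,atz(S,s(*u),.005))
# flap: edge pixels scene
o,dd=ray(S,s(135,35));print(o,dd)
print("top cam",ray(T,t(565,250)))
print("tip tri",tri(S,s(135,35),T,t(577,250)))
E
```

```text
nearR [ 0.6952071  -0.01006526  0.21208514] 0.003834549566268371
nearL [ 0.69390094 -0.11038032  0.21338621] 0.00037513231497805294
nose [ 0.70999791 -0.06175151  0.23955126] 0.0018306840930801909
farL [ 0.59614948 -0.10525298  0.21680839] 0.005570476516465884
farR [ 0.60131085 -0.00637996  0.21438376] 0.002975200434152524
mouth catch edge [ 0.68410929 -0.02482219  0.213     ]
mouth catch edge [ 0.68093699 -0.09782338  0.213     ]
colTL [0.73698935 0.01093037 0.1       ]
colTR [ 0.7319344  -0.13614943  0.1       ]
colBL [0.56514856 0.01565816 0.1       ]
colBR [ 0.55962906 -0.12813915  0.1       ]
baseNR [ 0.69106748 -0.11792498  0.005     ]
baseNL [0.69645975 0.01618769 0.005     ]
[ 1.57162666 -0.37941907  0.86909938] [-0.84311974  0.2735795  -0.46292912]
top cam (array([ 0.35658951, -0.07914068,  1.34519089]), array([ 0.2108969 ,  0.01951192, -0.97731355]))
tip tri (array([ 0.57804685, -0.06098477,  0.32384886]), np.float64(0.007572243173878959))
```

Estimates: container centre about (0.646, -0.060), yaw about -2°, hinge at (0.596, -0.058, 0.215), flap near 1.74 rad. I'll go to a standoff on the robot side of the flap with the gripper shut.

```bash
python3 -m pendant '[[[0,0,-40],[0,0,0]],[[0,0,-79],[0,0,0.1]],[[-488,436,-79],[0,0,0.288]],[[-488,436,-79],[0,0,0.288]],[[-488,436,-79],[0,0,0.288]],[[-488,436,-79],[0,0,0.288]],[[-488,436,-79],[0,0,0.288]],[[-488,436,-79],[0,0,0.288]],[[-488,436,-79],[0,0,0.288]],[[-488,436,-79],[0,0,0.288]]]' 0
cat > st.py <<'E'
from station import r; import numpy as np,sys
s=r.sense();R=np.array(s["ee_rot"]);p=np.array(s["tcp_pos"])
print("t",s["time_s"],"tcp",p.round(4),"F",np.round(s["wrist_force"],1),"yaw_y",np.degrees(np.arctan2(R[1,1],R[0,1])).round(2),"z",R[:,2].round(3))
for a in sys.argv[1:]:
    q=np.array(eval(a));print(a,"->",(R.T@(q-p)*1000).round(0))
E
python3 st.py "(.52,-.06,.37)"
```

```text
time_s: 1.1
tcp_pos: [0.3783, -0.2715, 0.3711]
ee_rot: [[-0.999, 0.034, -0.0], [0.034, 0.999, 0.0], [0.0, 0.0, -1.0]]
wrist_force: [0.9, 0.2, -0.3]
gripper_width: 0.171
gripper_force: 0.0
t 1.1 tcp [ 0.3783 -0.2715  0.3711] F [ 0.9  0.2 -0.3] yaw_y 88.04 z [-0.  0. -1.]
(.52,-.06,.37) -> [-134.  216.    1.]
```

```bash
python3 -m pendant '[[[-134,221,0],[0,0,0]],[[-134,221,0],[0,0,0]],[[-134,221,0],[0,0,0]],[[-134,221,0],[0,0,0]],[[-134,221,0],[0,0,0]],[[-134,221,0],[0,0,0]],[[-134,221,10],[0,0,0]],[[-149,221,20],[0,0,0]],[[-149,221,20],[0,0,0]],[[-149,221,20],[0,0,0]]]' 0
python3 st.py; python3 - <<'E'
from station import r
import cv2,pickle,numpy as np
S=r.capture("scene");T=r.capture("top");pickle.dump({"scene":S,"top":T},open("c1.pkl","wb"))
A=cv2.resize(S["frame"][110:230,220:320][...,::-1],None,fx=4,fy=4,interpolation=cv2.INTER_CUBIC)
B=cv2.resize(T["frame"][125:245,205:300][...,::-1],None,fx=4,fy=4,interpolation=cv2.INTER_CUBIC)
cv2.imwrite("pics/c1.png",np.hstack([A,B]))
E
```

```text
time_s: 2.1
tcp_pos: [0.5334, -0.0588, 0.3507]
ee_rot: [[-0.999, 0.036, -0.002], [0.036, 0.999, -0.0], [0.002, -0.0, -1.0]]
wrist_force: [0.4, -0.5, 0.7]
gripper_width: 0.003
gripper_force: 0.0
t 2.1 tcp [ 0.5334 -0.0588  0.3507] F [ 0.4 -0.5  0.7] yaw_y 87.94 z [-0.002 -0.    -1.   ]
```

View pics/c1.png

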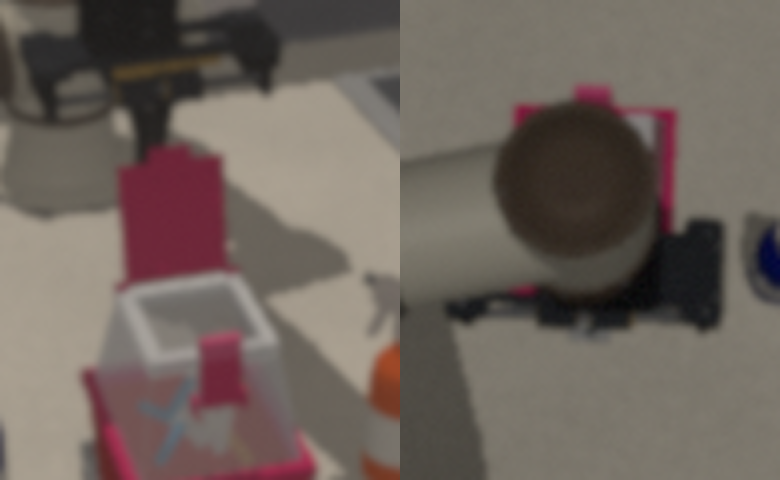

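The fingers stand behind the flap, centred on it: fingers at (155,130) in the left crop, flap at (172,215). Next I push it over along the hinge arc.

```bash
python3 -m pendant '[[[-20,0,0],[0,0,0]],[[-36,0,-2],[0,0,0]],[[-51,0,-5],[0,0,0]],[[-61,0,-7],[0,0,0]],[[-70,0,-8],[0,0,0]],[[-80,0,-5],[0,0,0]],[[-89,0,-1],[0,0,0]],[[-97,0,5],[0,0,0]],[[-105,0,11],[0,0,0]],[[-105,0,11],[0,0,0]]]' 0
python3 st.py; python3 - <<'E'
from station import r
import cv2,pickle,numpy as np
S=r.capture("scene")
A=cv2.resize(S["frame"][110:230,220:320][...,::-1],None,fx=4,fy=4,interpolation=cv2.INTER_CUBIC)
cv2.imwrite("pics/c2.png",A)
E
```

```text
time_s: 3.2
tcp_pos: [0.6399, -0.0611, 0.3383]
ee_rot: [[-0.999, 0.034, -0.002], [0.034, 0.999, 0.0], [0.002, -0.0, -1.0]]
wrist_force: [-0.5, 0.5, -0.1]
gripper_width: 0.006
gripper_force: 0.3
t 3.2 tcp [ 0.6399 -0.0611  0.3383] F [-0.5  0.5 -0.1] yaw_y 88.03 z [-0.002  0.    -1.   ]
```

View pics/c2.png

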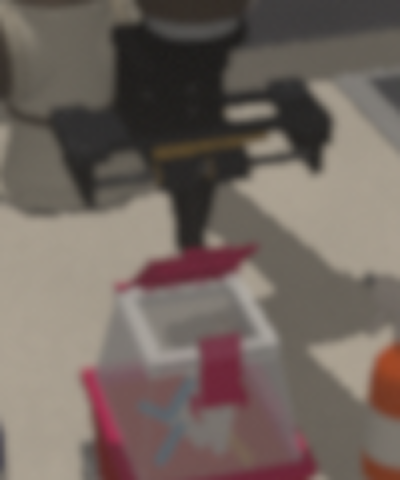

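The flap is about 45° down with the fingertips on its outer face at (190,245). Continuing.

```bash
python3 -m pendant '[[[-6,0,7],[0,0,0]],[[-11,0,15],[0,0,0]],[[-16,0,23],[0,0,0]],[[-20,0,32],[0,0,0]],[[-24,0,38],[0,0,0]],[[-26,0,42],[0,0,0]],[[-26,0,42],[0,0,0]]]' 0; python3 -m pendant '[[[0,0,1],[0,0,0]],[[0,0,2],[0,0,0]],[[0,0,3],[0,0,0]],[[0,0,3],[0,0,0]]]' 0
```

```text
time_s: 3.95
tcp_pos: [0.6653, -0.0621, 0.2977]
ee_rot: [[-0.999, 0.034, -0.001], [0.034, 0.999, -0.0], [0.001, -0.0, -1.0]]
wrist_force: [-0.8, 0.4, 0.7]
gripper_width: 0.007
gripper_force: 0.5
time_s: 4.35
tcp_pos: [0.6656, -0.0622, 0.2971]
ee_rot: [[-0.999, 0.034, 0.003], [0.034, 0.999, -0.0], [-0.003, -0.0, -1.0]]
wrist_force: [-3.6, 0.2, 5.3]
gripper_width: 0.009
gripper_force: 2.8
```

The lip is bearing on the catch at about 5 N. Pressing on.

```bash
python3 -m pendant '[[[0,0,1.5],[0,0,0]],[[0,0,3],[0,0,0]],[[0,0,4],[0,0,0]],[[0,0,4],[0,0,0]]]' 0;  python3 -m pendant '[[[0,0,1],[0,0,0]],[[0,0,2],[0,0,0]],[[0,0,3],[0,0,0]],[[0,0,3],[0,0,0]]]' 0
```

```text
time_s: 4.75
tcp_pos: [0.6659, -0.0622, 0.2943]
ee_rot: [[-0.999, 0.033, 0.005], [0.033, 0.999, -0.001], [-0.005, -0.0, -1.0]]
wrist_force: [-3.8, 1.0, 8.9]
gripper_width: 0.011
gripper_force: 4.1
time_s: 5.15
tcp_pos: [0.6656, -0.062, 0.2885]
ee_rot: [[-0.999, 0.034, 0.002], [0.034, 0.999, 0.001], [-0.002, 0.001, -1.0]]
wrist_force: [-0.9, 0.3, 0.6]
gripper_width: 0.007
gripper_force: 0.0
```

```bash
python3 -m pendant '[[[0,0,1.5],[0,0,0]],[[0,0,3],[0,0,0]],[[0,0,4],[0,0,0]],[[0,0,4],[0,0,0]]]' 0;  python3 -m pendant '[[[0,0,2],[0,0,0]],[[0,0,4],[0,0,0]],[[0,0,4],[0,0,0]]]' 0
```

```text
time_s: 5.55
tcp_pos: [0.6655, -0.062, 0.287]
ee_rot: [[-0.999, 0.033, 0.003], [0.033, 0.999, -0.001], [-0.003, -0.0, -1.0]]
wrist_force: [-2.2, 1.3, 10.0]
gripper_width: 0.005
gripper_force: 5.0
time_s: 5.85
tcp_pos: [0.6654, -0.062, 0.2868]
ee_rot: [[-0.999, 0.032, 0.005], [0.032, 0.999, -0.001], [-0.005, -0.001, -1.0]]
wrist_force: [-8.2, 3.9, 20.5]
gripper_width: 0.005
gripper_force: 10.3
```

The pad is against its hard stop at z = 0.217. I'll lift off towards the hinge side and check that it stays shut.

```bash
python3 -m pendant '[[[0,0,-8],[0,0,0]],[[0,0,-20],[0,0,0]],[[10,0,-45],[0,0,0]],[[40,0,-80],[0,0,0]],[[80,0,-110],[0,0,0]],[[110,0,-110],[0,0,0]],[[110,0,-110],[0,0,0]],[[110,0,-110],[0,0,0]]]' 0
python3 - <<'E'
from station import r
import cv2,numpy as np
S=r.capture("scene")["frame"][...,::-1]
A=cv2.resize(S[120:245,225:305],None,fx=4.8,fy=4.8,interpolation=cv2.INTER_CUBIC)
B=cv2.resize(S[:, 60:],None,fx=.9,fy=.9)
o=np.zeros((600,A.shape[1]+B.shape[1],3),np.uint8);o[:A.shape[0],:A.shape[1]]=A;o[:B.shape[0],A.shape[1]:]=B
cv2.imwrite("pics/c3.png",o)
E
```

```text
time_s: 6.65
tcp_pos: [0.5551, -0.0584, 0.3903]
ee_rot: [[-0.999, 0.034, 0.0], [0.034, 0.999, 0.0], [-0.0, 0.0, -1.0]]
wrist_force: [0.4, 0.6, -0.5]
gripper_width: 0.006
gripper_force: 0.0
```

View pics/c3.png

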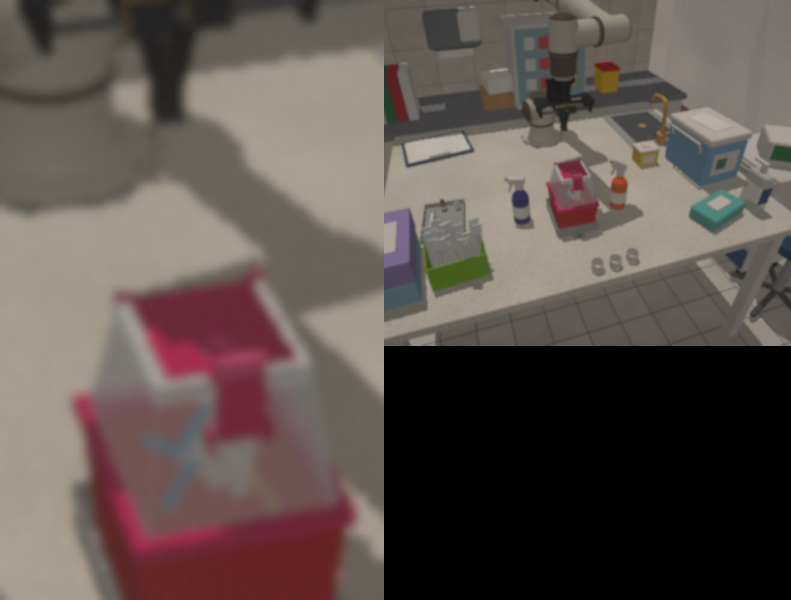

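The flap lies flat over the mouth at (210,320), and the catch stands over its lip at (240,370). The gripper is clear and the bystanders are still standing. Handing in.

```bash
python3 -c "
from station import r
print(r.finish_job())"
```

```text
the job is handed in; nothing more can be done
None
```

The sharps container's flap is shut and stays down with the gripper clear, the catch appears to be over its lip, and nothing else on the counter looks moved; the job is handed in, but no verdict was returned.

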